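Seat a bearing cup with the cam press and hold it at full throw

ROBOT

A 6-joint arm with a two-finger parallel gripper is mounted at the origin on a cart in front of the work surface, level with it; the furniture and walls round the work are solid. World frame = base frame: x ahead of the robot, y to its left, z up, the work surface at z = 0. Lengths are in mm, angles in rad, forces in N, time in s.
With the tool pointing down it reaches from about 325 to 850 mm from the base axis. Payload 15.5 kg.
Tool frame: the origin (TCP) lies midway between the tips of the shut fingers; the grasp point (between the pads) lies 19 mm behind it (arm.tcp_to_grasp is the distance from the TCP to the grasp point, in mm); z points along the fingers, y is the line along which they close (so a half turn about z gives the same grasp; the last joint's range is limited). The gripper opens to 91 mm and grips with 3 to 60 N. Pads are 32 mm wide; open, the fingers measure 118 mm over their backs; the gripper's body (76 mm by 178 mm) begins 60 mm behind the grasp point.
Start: joints at [-1.421, 0.494, 1.345, -0, 1.302, -0.096], TCP at [151.477, -606.367, 213.915] pointing down, gripper open.
Joint ranges: [-2.91, 2.91], [-0.82, 2.16], [0.22, 2.67], [-1.22, 4.37], [0.12, 2.79], [-3.08, 3.08]. Speed limits (rad/s): [1.89, 1.89, 2.57, 3.01, 3.01, 3.01].

INTERFACE

Orientations are given as a 3x3 rotation matrix whose columns are the frame's x, y, z axes.
In Python, from station import monitor, eyes, job_done, arm gives the robot as it stands.
- The arm moves only by the tool servo_tool, never from a script. Its argument "targets" is a list of rows, each a list of 2 entries, a list of its own where there are three numbers: the shift along the world's x, y, z in cm, then the turn, a rotation vector about the world's x, y, z in degrees. A call has 1 to 8 rows; each row shifts and turns the commanded pose from where the row before left it; what a row does not reach is not made up. A row lasts 1/8 s, in which the tool goes at most 62.5 mm and 10.7 degrees, less where a joint would pass 70% of its speed; a pose out of reach is approached as far as the arm can. A call with a gripper value outside its range is refused whole. "fingers" is the opening, from 0 (shut) to 1 (fully open), set as the call begins (left out, the last holds). The fingers move at their own pace and stop on an object; "squeeze" is the grip in N (left out, the last holds). Time passes only in rows, so rows that do not move let the fingers close. It gives the time, the measured TCP pose, the force, the opening and the grip force at its end, in the units of the state.
- monitor.state(): the state, without advancing time (a new reading comes with each control period).
- eyes.grab_frame(name): name is "scene" or "top" or "wrist"; returns the picture (480x640x3 uint8, red, green, blue); there is no depth.
- eyes.get_calibration(name): a dict with "fx", "fy", "cx", "cy" (pixels), "dist" ([k1, k2, p1, p2, k3] as OpenCV has them; the pictures are not rectified), "rvec" (rotation vector, rad) and "tvec" (3), from world to camera coordinates, as OpenCV has them. Camera axes: x right, y down, z forward; pixel columns grow to the right and rows downward; lengths in mm; the calibration is good to about 2 mm. A picture is of the moment at which its call begins: read the wrist's pose just before it. get_calibration takes no time and is no camera call; for the wrist camera it gives the pose at the moment of the call.
- job_done(): hands the job in; it is judged then, once.
Trained networks look in the newest picture that a camera, given by its name, has taken for a name from the list of things; names that differ only in an ending like _2 or _b are one class to them, and where a whole thing is asked for, a point or a joint stands for the part that bears it (a point fixed in the world has none). Each returns a list of dicts, best first, with "p" (0 to 1); they miss things now and then, are a little off and sometimes report something else, mostly with a low value. They report only what shows in the picture. A call takes as long as a camera call.
- eyes.outline_of(camera, thing): "mask" (480x640 bool, what is visible of it) and "bbox" ([left, top, width, height] in pixels, round what is visible of it).
The state is a dict: "clock": time; "qpos": joint angles; "joint_velocities": joint speeds; "joint_efforts": joint torques, N m; "ee_pos": TCP position; "orientation": TCP orientation; "contact_force": force on the tool from outside, world axes, zero at the start; "torque": the same for the moment, N m; "width": opening from 0.0 (shut) to 1.0 (fully open); "grasp_force": force on a finger pad.
Only numpy, scipy, OpenCV 4.12 (cv2) and the standard library are available. Lean on these libraries where they do the work, as an engineer would, in place of code of your own. Each camera call takes 0.05 s, during which the arm holds its last target. There are 200 camera calls.

TASK

Press the bearing cup home in the hub shell with the green cam press. First clear the old reading from its load gauge: twist the black knob on the gauge glass anticlockwise to its stop, which sweeps the red hand back to zero, and let go so that it springs back by itself. Then pull the press lever down to the cam's highest lift (lever arm level and ram right down; the load drops again past that) and finish while still holding the lever there in the gripper, as it flies up if let go; leave the other things on the bench where they are.

Things in the scene. Friction and masses are not known exactly. Their poses are not given: they have to be found in the camera images.
- press: Green press, bolted down. Origin: underside of its base, right under the ram; x points from its front (robot's side) to its back, y left, z up. Base 145x130x18 mm; head over the ram 72 mm wide, top 196 mm up. On its left, face up, a round load gauge, 96 mm across, centre at y +135 mm, rim 58 mm and glass 57 mm above the bench. Cam lever on its right.
- lever_pivot (a point): Point on the cam shaft's axis (along the press's y) level with the middle of the handle: [0, -110, 165] mm in the press frame. The handle's centre travels round it on a circle of 100 mm radius in the press's x-z plane.
- handle: Black round grip at the lever's end, along the press's y, 21 mm thick (24 at its outer flare), 88 mm long, origin at its centre. Inwards it meets the steel lever arm (10 mm thick, 18 mm deep); the head's side is 74 mm from its centre. It spins freely on its pin, so a gripper holding it need not turn with the lever. Centre 261 mm above the bench at rest, 165 mm at the cam's highest lift.
- lever (a joint): Cam lever, rad: 0 at rest on its upper stop, arm leaning up and to the front, 1.30 rad above level. Grows as the handle comes forward and down: handle = pivot + 100 mm*(-cos(1.30-q) along press x, +sin(1.30-q) up). Highest lift at 1.30, arm level; no stop there, it goes on to 1.80 and the ram rises. A spring pulls it back always: 2 N at the handle to start, up to 6 N, 3 to 5 N to hold at 1.30.
- knob_grip (a point): Upright black grip bar of the gauge's reset knob, on the gauge's axis: 36 mm long, 12 mm thick, 26 mm tall. Origin at its centre, 85 mm above the bench, 28 mm above the glass; x along the 36 mm length (white mark at the +x end), z up. Grip it across the 12 mm. Under it a round skirt, 30 mm wide, top 75 mm above the bench. The press's head stands 99 mm to the right of its axis.
- reset_knob (a joint): Angle of the reset knob, rad; 0 at rest, grows as it is twisted anticlockwise seen from above, stop at 1.25. A light spring (0.015 N m at rest, 0.08 N m at the stop) turns it back to 0 when let go.
- max_hand (a joint): Red drag hand of the gauge, rad from the zero mark, clockwise seen from above. It stays where it was pushed: the load hand pushes it up, the reset knob pushes it back down to 0 on the last of its turn (at the stop it stands at 0.01 to 0.03). It starts at an old reading, 0.45 to 1.15.
- load_hand (a joint): Black hand of the gauge, rad clockwise from the zero mark: the load under the hub shell now. About 0 unloaded, about 0.2 while the cup slides in, about 1.0 at the cam's highest lift.
- cup (a joint): How far the bearing cup has been pressed into the hub shell, m: 0 to 0.001 at the start (it stands 4 to 5 mm too proud), 0.005 fully home. The cup is a steel ring, 44 mm across, on top of the aluminium hub shell under the ram; it stays where it was pressed.
- oil_bottle: Bystander: black oil bottle, 46 mm thick, 155 mm tall, origin under its centre.
- grease_tin: Bystander: open blue tin, 86 mm across, 45 mm tall, origin under its centre.
- hammer: Bystander: ball hammer lying flat, 276 mm long along its y, 106 mm wide, 27 mm tall.
- rear_hub: Bystander: metal wheel hub lying along its y, 125 mm long, 43 mm thick.
- spare_cup: Bystander: spare bearing cup, steel ring 44 mm across, 12 mm tall, lying on the bench (not the one in the press).
- red_pliers: Bystander: red pliers lying flat, 170 mm long along its y, 62 mm wide, 14 mm tall.

How it is judged:
By the outcome, as a careful person would: the job done as asked, in the order asked, and still so for the second after the job is handed in, while the arm keeps its last pose, push and grip.
It also fails if it takes over 43 s, if anything falls off the work surface, if the arm or the gripper's body presses on something with over 40 N, if the wrist force passes 120 N, or if a joint passes its speed limit or range.

## Working session

There is one attempt and no reset: what is moved stays moved. The work goes in short steps, Python scripts to look and compute and a tool call to move; the robot and the scene stay as the last step left them, time stands still between calls to the robot, and variables do not carry over. Pictures are saved under pics/ and viewed, at most 10 in all, crops included, and the job is handed in when it is done.

Besides the shell and the picture viewer there is one more tool, called after ">>>" as name([rows], argument=value, ...), one row to a line, values as JSON. servo_tool: Moves the arm, as the interface text tells. Its arguments: {"type":"object","properties":{"targets":{"type":"array","items":{"type":"array"}},"fingers":{"type":"number"},"squeeze":{"type":"number"}},"required":["targets"]}

```bash
mkdir -p pics; cat > h.py <<'E'
import numpy as np, cv2
from station import monitor, eyes, job_done, arm
def save(cam,name):
    f=eyes.grab_frame(cam); cv2.imwrite('pics/'+name,cv2.cvtColor(f,cv2.COLOR_RGB2BGR)); return f
def plane(cam,uv,z,c=None):
    c=c or eyes.get_calibration(cam)
    K=np.array([[c['fx'],0,c['cx']],[0,c['fy'],c['cy']],[0,0,1]])
    n=cv2.undistortPoints(np.array(uv,float).reshape(-1,1,2),K,np.array(c['dist'],float)).reshape(-1,2)
    R=cv2.Rodrigues(np.array(c['rvec'],float))[0]; t=np.array(c['tvec'],float).ravel()
    o=-R.T@t; d=np.c_[n,np.ones(len(n))]@R
    z=np.broadcast_to(z,len(n))
    return o+d*((z-o[2])/d[:,2])[:,None]
def proj(cam,P,c=None):
    c=c or eyes.get_calibration(cam)
    K=np.array([[c['fx'],0,c['cx']],[0,c['fy'],c['cy']],[0,0,1]])
    return cv2.projectPoints(np.array(P,float).reshape(-1,1,3),np.array(c['rvec'],float),np.array(c['tvec'],float),K,np.array(c['dist'],float))[0].reshape(-1,2)
E
python3 - <<'E'
from h import *
s=monitor.state(); print(s['clock'],s['ee_pos'],s['orientation'],s['width'],arm.tcp_to_grasp)
a=save('scene','s1.png'); 
for n in ['knob_grip','handle','press']:
    for o in eyes.outline_of('scene',n)[:2]: print('scene',n,round(o['p'],2),o['bbox'],np.argwhere(o['mask']).mean(0)[::-1])
b=save('top','t1.png')
for n in ['knob_grip','handle','press','max_hand']:
    for o in eyes.outline_of('top',n)[:2]: print('top',n,round(o['p'],2),o['bbox'],np.argwhere(o['mask']).mean(0)[::-1])
E
```

```text
0.0 [ 151.41596109 -606.00071566  213.31385002] [[ 9.70176807e-01  2.42398255e-01 -2.21512015e-04]
 [ 2.42398343e-01 -9.70176035e-01  1.22688286e-03]
 [ 8.24886178e-05 -1.24398744e-03 -9.99999223e-01]] 0.9987432357412156 18.8
scene knob_grip 0.48 [280.6, 265.7, 16.3, 17.7] [287.8359375 274.0078125]
scene handle 0.57 [345.4, 182.1, 26.6, 14.0] [359.68085106 186.05319149]
scene press 0.72 [264.7, 175.9, 103.1, 137.6] [313.07061918 257.18170781]
scene press 0.52 [280.4, 266.3, 13.8, 18.7] [287.56953642 273.38410596]
top handle 0.44 [371.6, 223.4, 29.8, 10.4] [386.33333333 228.28431373]
top press 0.92 [287.9, 212.7, 110.0, 52.2] [336.0052976  242.39887816]
top press 0.6 [428.1, 233.0, 18.2, 28.1] [436.38461538 246.14027149]
```

View pics/s1.png

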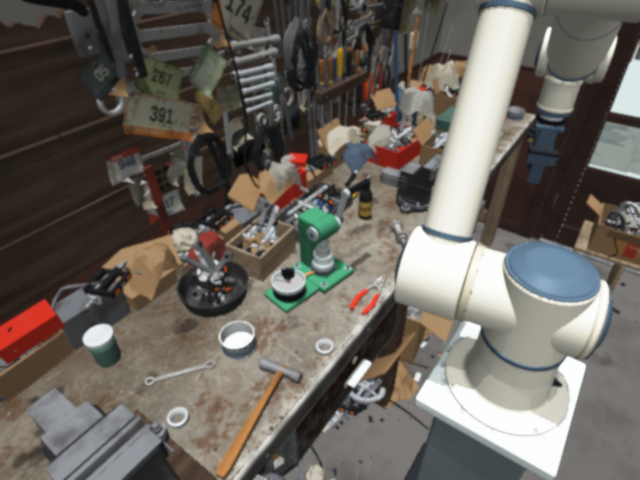

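View pics/t1.png

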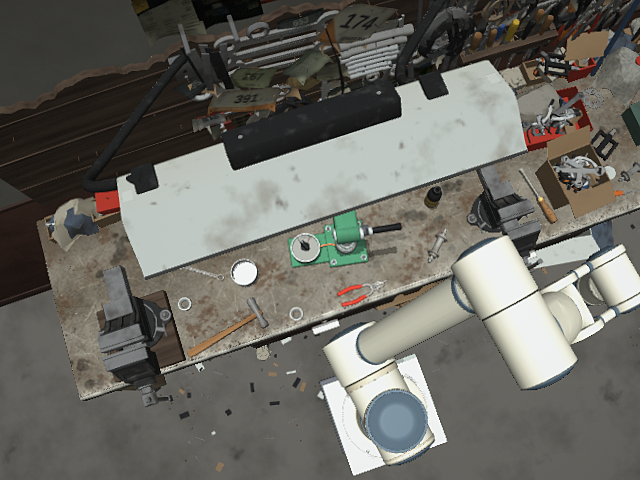

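```bash
python3 - <<'E'
from h import *
np.set_printoptions(precision=1,suppress=True)
print('gauge',plane('top',[(305.5,248)],57),'handle',plane('top',[(386,228)],261), 'ends',plane('top',[(372,231),(400,225.5)],261))
print('scene knob',plane('scene',[(288,273.5)],85))
c=eyes.get_calibration('scene');R=cv2.Rodrigues(np.array(c['rvec']))[0];print('cam',-R.T@c['tvec'])
print('scene handle',plane('scene',[(358,185)],261))
# overlay crops
for n,cam,x,y,w,h in [('t1','top',270,200,150,80),('s1','scene',250,160,140,160)]:
    im=cv2.imread(f'pics/{n}.png')[y:y+h,x:x+w]
    k=min(800//w,600//h); cv2.imwrite(f'pics/{n}c.png',cv2.resize(im,None,fx=k,fy=k,interpolation=2)); print(n,k)
E
```

```text
gauge [[581.5  68.5  57. ]] handle [[ 517.3 -166.9  261. ]] ends [[ 522.2 -124.9  261. ]
 [ 511.  -208.5  261. ]]
scene knob [[579.6  73.8  85. ]]
cam [ -1.3 734.1 881.6]
scene handle [[ 519.9 -176.1  261. ]]
t1 5
s1 3
```

View pics/t1c.png

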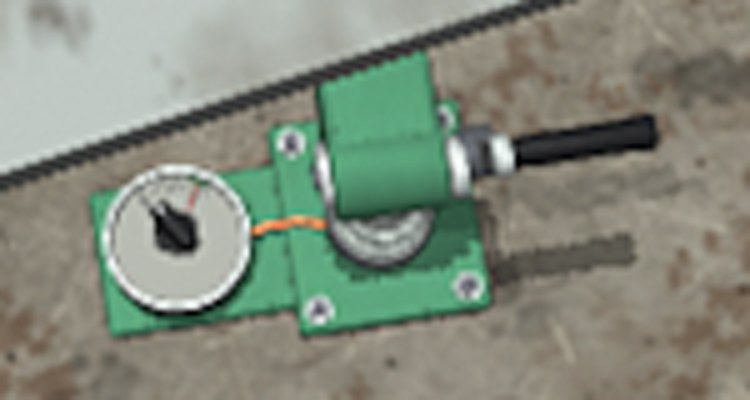

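>>> servo_tool([
  [[0, 0, 5], [0, 0, 0]],
  [[0, 2, 5], [0, 0, 0]],
  [[2, 3.5, 4], [0, 0, 0]],
  [[2.2, 3.6, 2], [0, 0, 0]],
  [[2.2, 3.6, 0], [0, 0, 0]],
  [[2.2, 3.6, 0], [0, 0, 0]],
  [[2.2, 3.6, 0], [0, 0, 0]],
  [[2.2, 3.6, 0], [0, 0, 0]],
], fingers=1)

```text
clock: 1.45
ee_pos: [282.0, -370.1, 374.1]
orientation: [[0.97, 0.242, 0.0], [0.242, -0.97, -0.0], [0.0, 0.0, -1.0]]
contact_force: [0.1, 0.1, 0.1]
width: 0.997
grasp_force: 0.0
```

>>> servo_tool([
  [[2.2, 3.6, 0], [0, 0, 0]],
  [[2.2, 3.6, 0], [0, 0, 0]],
  [[2.2, 3.6, 0], [0, 0, 0]],
  [[2.2, 3.6, 0], [0, 0, 0]],
  [[2.2, 3.6, 0], [0, 0, 0]],
  [[2.2, 3.6, 0], [0, 0, 0]],
  [[2.2, 3.6, 0], [0, 0, 0]],
  [[2.2, 3.6, 0], [0, 0, 0]],
])

```text
clock: 2.45
ee_pos: [458.0, -82.1, 374.1]
orientation: [[0.97, 0.242, 0.0], [0.242, -0.97, -0.0], [0.0, 0.0, -1.0]]
contact_force: [0.2, -0.6, 0.9]
width: 1.0
grasp_force: 0.0
```

>>> servo_tool([
  [[3, 3.8, 0], [0, 0, 0]],
  [[3, 3.8, 0], [0, 0, 0]],
  [[3, 3.8, 0], [0, 0, 0]],
  [[2, 2.8, -2], [0, 0, 0]],
  [[0, 0, -3], [0, 0, 0]],
  [[0, 0, 0], [0, 0, 0]],
  [[0, 0, 0], [0, 0, 0]],
])

```text
clock: 3.32
ee_pos: [567.7, 58.3, 325.2]
orientation: [[0.97, 0.242, 0.001], [0.242, -0.97, -0.0], [0.001, 0.0, -1.0]]
contact_force: [-0.4, -0.2, 0.9]
width: 1.002
grasp_force: 0.0
```

```bash
python3 - <<'E'
from h import *
np.set_printoptions(precision=1,suppress=True)
s=monitor.state();print(s['clock'],s['ee_pos'])
f=save('wrist','w1.png'); c=eyes.get_calibration('wrist')
R=cv2.Rodrigues(np.array(c['rvec']))[0];print('cam',-R.T@c['tvec'],R)
for n in ['knob_grip','handle']:
    for o in eyes.outline_of('wrist',n)[:2]:
        m=np.argwhere(o['mask'])[:,::-1].mean(0);print(n,round(o['p'],2),o['bbox'],m,plane('wrist',[m],98,c))
E
```

```text
3.325 [567.7  58.3 325.2]
cam [638.4  75.9 496.4] [[ 0.2 -1.   0. ]
 [-0.9 -0.2  0.3]
 [-0.3 -0.1 -1. ]]
knob_grip 0.57 [304.2, 179.5, 25.6, 36.4] [314.6 196.9] [[588.2  67.6  98. ]]
```

View pics/w1.png

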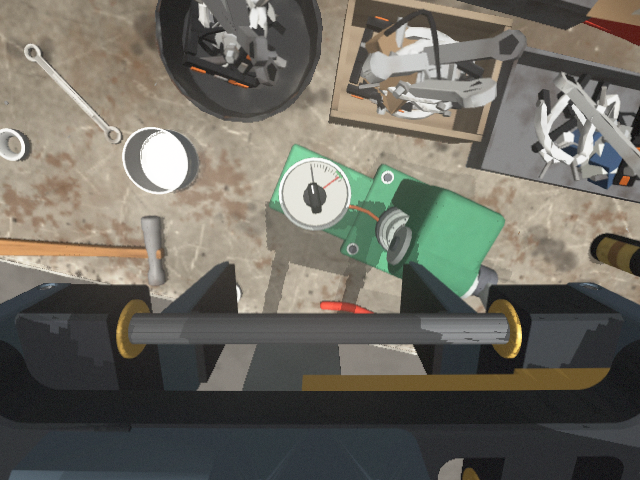

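```bash
python3 - <<'E'
from h import *
np.set_printoptions(precision=1,suppress=True)
im=cv2.imread('pics/w1.png')[150:240,265:365]
cv2.imwrite('pics/w1c.png',cv2.resize(im,None,fx=6,fy=6,interpolation=2))
print(plane('wrist',[(315,193)],57), plane('wrist',[(388,177),(352,248)],18))
E
```

```text
[[588.2  67.6  57. ]] [[630.6 -28.2  18. ]
 [517.4  -6.5  18. ]]
```

View pics/w1c.png

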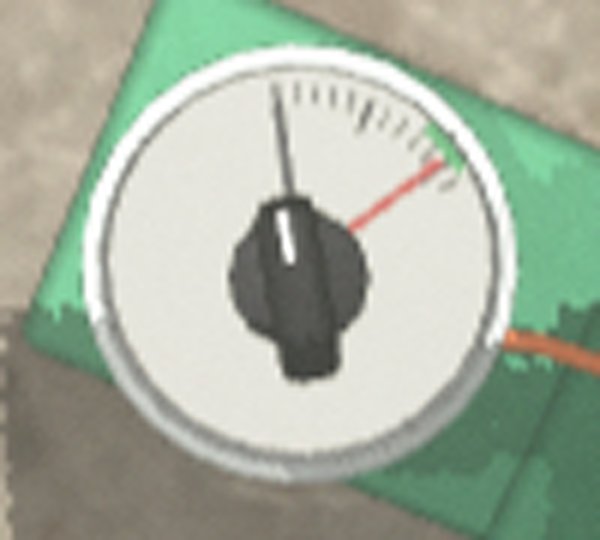

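```bash
python3 - <<'E'
from h import *
np.set_printoptions(precision=1,suppress=True)
c=eyes.get_calibration('wrist')
g=plane('wrist',[(315,193.7)],58,c)[0]; k=plane('wrist',[(314.5,198.5)],98,c)[0]
m=plane('wrist',[(312.0,184.7),(313.3,193.7)],98,c); d=m[0]-m[1]
b=plane('wrist',[(313,184),(316,213)],98,c); e=b[0]-b[1]
print(g,k,'mark yaw',np.degrees(np.arctan2(d[1],d[0])),'bar',b,np.degrees(np.arctan2(e[1],e[0])))
h=plane('wrist',[(277/6+265,90/6+150)],57,c)[0]-g; print('load hand yaw',np.degrees(np.arctan2(h[1],h[0])))
for yaw in (-7.5,-9,-10.5):
    a=np.radians(yaw);X=np.array([np.cos(a),np.sin(a)]);Y=np.array([-X[1],X[0]])
    o=g[:2]-135*Y; print(yaw,'origin',o,'handle rest',o-26.7*X-110*Y,'pivot',o-110*Y, proj('top',[*(o-26.7*X-110*Y),261]))
E
```

```text
[587.4  67.4  58. ] [586.3  67.3  98. ] mark yaw 21.976527617877885 bar [[602.6  73.2  98. ]
 [569.7  61.4  98. ]] 19.684850137791514
load hand yaw 21.473568220609323
-7.5 origin [569.8 -66.5] handle rest [ 528.9 -172.1] pivot [ 555.4 -175.6] [[386.3 223.8]]
-9 origin [566.3 -66. ] handle rest [ 522.7 -170.5] pivot [ 549.  -174.6] [[386.5 225.9]]
-10.5 origin [562.8 -65.4] handle rest [ 516.5 -168.7] pivot [ 542.7 -173.5] [[386.7 228.1]]
```

>>> servo_tool([
  [[1, 0.5, 0], [0, 0, 6.5]],
  [[0.9, 0.4, -2], [-2.8, 7.5, 0]],
  [[0, 0, -4.5], [0, 0, 0]],
  [[0, 0, -5], [0, 0, 0]],
  [[0, 0, -5], [0, 0, 0]],
  [[0, 0, -4], [0, 0, 0]],
  [[0, 0, -2], [0, 0, 0]],
  [[0, 0, 0], [0, 0, 0]],
], fingers=0.6, squeeze=20)

```text
clock: 4.47
ee_pos: [586.1, 67.4, 98.4]
orientation: [[0.927, 0.35, -0.132], [0.347, -0.937, -0.049], [-0.141, -0.001, -0.99]]
contact_force: [0.4, -0.2, 0.8]
width: 0.597
grasp_force: 0.0
```

```bash
python3 - <<'E'
from h import *
f=save('wrist','w2.png'); 
E
```

```text
(no output)
```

View pics/w2.png

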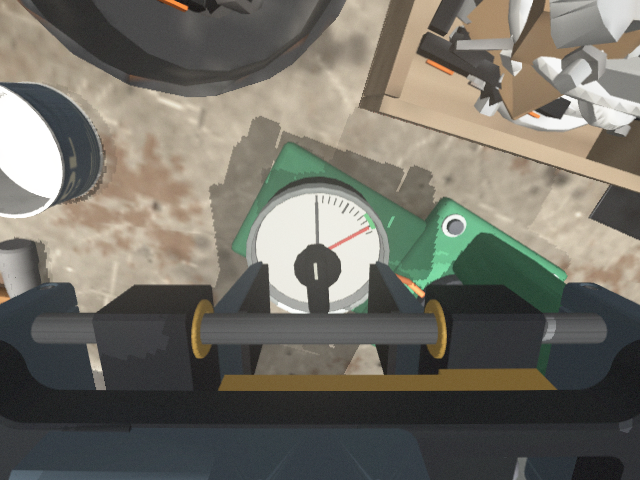

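>>> servo_tool([
  [[0, 0, -0.9], [0, 0, 0]],
  [[0, 0, -0.9], [0, 0, 0]],
  [[0, 0, 0], [0, 0, 0]],
])

```text
clock: 4.9
ee_pos: [586.1, 67.6, 80.4]
orientation: [[0.927, 0.351, -0.131], [0.347, -0.937, -0.049], [-0.14, -0.0, -0.99]]
contact_force: [0.2, -0.4, -0.8]
width: 0.601
grasp_force: 0.0
```

>>> servo_tool([
  [[0, 0, 0], [0, 0, 0]],
  [[0, 0, 0], [0, 0, 0]],
  [[0, 0, 0], [0, 0, 0]],
  [[0, 0, 0], [0, 0, 0]],
  [[0, 0, 0], [0, 0, 0]],
  [[0, 0, 0], [0, 0, 0]],
], fingers=0, squeeze=15)

```text
clock: 5.65
ee_pos: [586.3, 68.2, 81.0]
orientation: [[0.927, 0.351, -0.131], [0.348, -0.936, -0.048], [-0.139, -0.001, -0.99]]
contact_force: [-1.2, 4.7, 2.8]
width: 0.146
grasp_force: 14.9
```

>>> servo_tool([
  [[0, 0.05, 0], [0, 0, 4]],
  [[0, 0, 0], [0, 0, 9]],
  [[0, 0, 0], [0, 0, 10]],
  [[0, 0, 0], [0, 0, 10]],
  [[0, 0, 0], [0, 0, 10]],
  [[0, 0, 0], [0, 0, 10]],
  [[0, 0, 0], [0, 0, 8]],
  [[0, 0, 0], [0, 0, 5]],
])

```text
clock: 6.65
ee_pos: [586.6, 68.5, 81.0]
orientation: [[0.056, 0.998, -0.008], [0.989, -0.057, -0.139], [-0.139, 0.0, -0.99]]
contact_force: [1.2, 2.9, -0.8]
width: 0.131
grasp_force: 15.0
```

>>> servo_tool([
  [[0, 0, 0], [0, 0, 3]],
  [[0, 0, 0], [0, 0, 3]],
  [[0, 0, 0], [0, 0, 2]],
  [[0, 0, 0], [0, 0, 0]],
  [[0, 0, 0], [0, 0, 0]],
])

```text
clock: 7.28
ee_pos: [586.6, 68.4, 81.0]
orientation: [[-0.077, 0.997, 0.011], [0.987, 0.078, -0.138], [-0.139, 0.0, -0.99]]
contact_force: [-1.0, 5.3, 2.1]
width: 0.131
grasp_force: 15.0
```

```bash
python3 - <<'E'
from h import *
s=monitor.state();print(s['torque'],s['contact_force'],s['qpos'])
f=save('wrist','w3.png'); 
E
```

```text
[ 1.1898033  -0.07657967 -0.06547078] [-0.95283484  5.33901805  2.11184428] [ 0.09810025  0.6102721   1.56473088 -0.16845616  0.97588088  0.11538717]
```

View pics/w3.png

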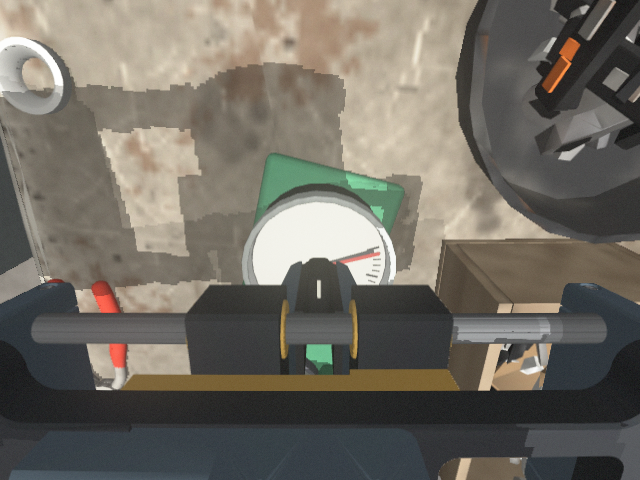

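>>> servo_tool([
  [[0, 0, 0], [0, 0, 3]],
  [[0, 0, 0], [0, 0, 2]],
  [[0, 0, 0], [0, 0, 0]],
  [[0, 0, 0], [0, 0, 0]],
])

```text
clock: 7.82
ee_pos: [586.6, 68.2, 81.0]
orientation: [[-0.163, 0.986, 0.023], [0.977, 0.164, -0.137], [-0.139, 0.0, -0.99]]
contact_force: [1.2, 4.3, 1.9]
width: 0.143
grasp_force: 15.3
```

```bash
cat > m.py <<'E'
from h import *
s=monitor.state();print(s['torque'],s['contact_force'])
f=eyes.grab_frame('wrist')[230:310,310:410]
import sys
cv2.imwrite('pics/'+sys.argv[1],cv2.resize(cv2.cvtColor(f,cv2.COLOR_RGB2BGR),None,fx=6,fy=6,interpolation=2))
i=f.astype(int); red=(i[...,0]-i[...,1]>60); y,x=np.nonzero(red); print('red',len(x), (x+310).max(),(y[x==x.max()]+230))
# angle of red line 
p=np.polyfit(x,y,1);print('red slope deg',np.degrees(np.arctan(p[0])))
dk=(i.max(2)<110)&(np.indices(i.shape[:2])[1]>45)&(np.indices(i.shape[:2])[1]<66)&(np.indices(i.shape[:2])[0]<35);y,x=np.nonzero(dk)
if len(x)>5:print('dark n',len(x),np.degrees(np.arctan(np.polyfit(x,y,1)[0])))
E
python3 m.py w4.png
```

```text
[ 0.94944691 -0.27587268 -0.53063841] [1.18649112 4.28125321 1.86317902]
red 120 379 [255 256 257]
red slope deg -9.683678835070381
```

View pics/w4.png

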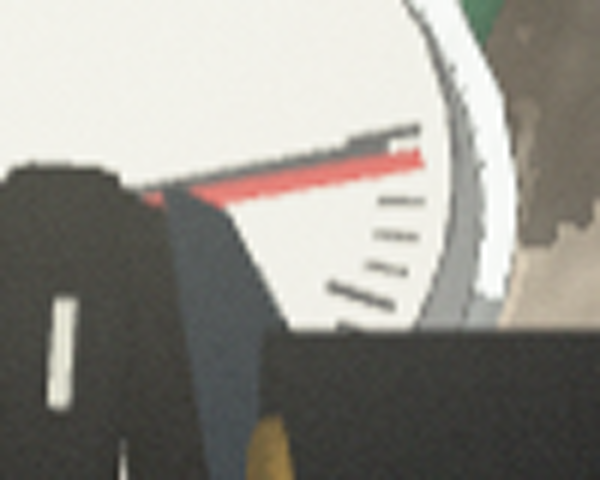

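>>> servo_tool([
  [[0, 0, 0], [0, 0, 0]],
  [[0, 0, 0], [0, 0, 0]],
  [[0, 0, 0], [0, 0, 0]],
  [[0, 0, 0], [0, 0, 0]],
  [[0, 0, 2], [0, 0, 0]],
  [[0, 0, 4], [0, 0, 0]],
  [[0, 0, 5], [0, 0, 0]],
  [[0, 0, 5], [0, 0, 0]],
], fingers=0.8)

```text
clock: 8.88
ee_pos: [586.0, 68.1, 242.4]
orientation: [[-0.164, 0.986, 0.022], [0.977, 0.166, -0.137], [-0.139, -0.001, -0.99]]
contact_force: [1.6, -0.4, 0.6]
width: 0.801
grasp_force: 0.0
```

>>> servo_tool([
  [[0, 0, 5], [0, 0, -9]],
  [[-1, -2, 4], [0, 0, -9.5]],
  [[-2, -4, 2], [0, -8, 0]],
  [[-1, -4, 0], [0, 0, 0]],
  [[0, -3, 0], [0, 0, 0]],
  [[0, -1, 0], [0, 0, 0]],
  [[0, 0, 0], [0, 0, 0]],
  [[0, 0, 0], [0, 0, 0]],
])

```text
clock: 9.88
ee_pos: [546.6, -71.0, 350.7]
orientation: [[0.172, 0.978, 0.116], [0.978, -0.155, -0.137], [-0.116, 0.137, -0.984]]
contact_force: [0.4, -0.9, 0.1]
width: 0.799
grasp_force: 0.0
```

```bash
python3 - <<'E'
from h import *
np.set_printoptions(precision=2,suppress=True)
s=monitor.state();print(s['clock'],s['ee_pos'],s['orientation'],s['contact_force'])
f=save('wrist','w5.png'); c=eyes.get_calibration('wrist')
R=cv2.Rodrigues(np.array(c['rvec']))[0];print('cam',-R.T@c['tvec'])
for o in eyes.outline_of('wrist','handle')[:2]:
    m=np.argwhere(o['mask'])[:,::-1].mean(0);print(round(o['p'],2),o['bbox'],m,plane('wrist',[m],261,c))
E
```

```text
9.875 [546.56 -70.96 350.67] [[ 0.17  0.98  0.12]
 [ 0.98 -0.16 -0.14]
 [-0.12  0.14 -0.98]] [ 0.36 -0.88  0.09]
cam [538.35  24.76 510.17]
0.56 [278.2, 302.6, 25.9, 72.3] [291.36 347.77] [[ 515.23 -179.2   261.  ]]
```

View pics/w5.png

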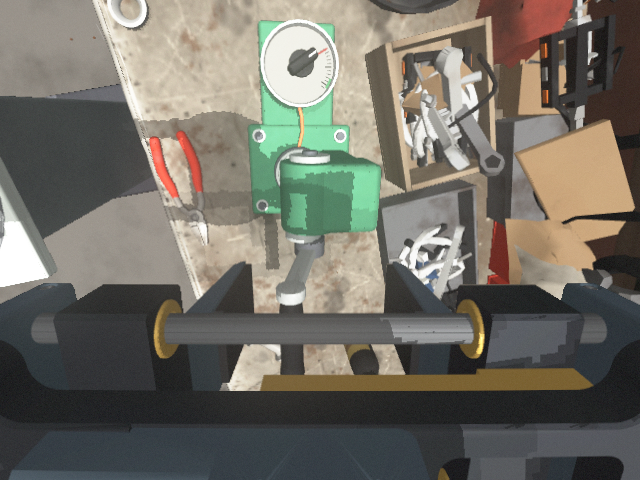

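```bash
python3 - <<'E'
from h import *
np.set_printoptions(precision=1,suppress=True)
c=eyes.get_calibration('wrist')
g=plane('wrist',[(299.5,64)],58,c)[0]
b=plane('wrist',[(258.5,135.5),(341,135.5),(262.5,205)],18,c);d=b[1]-b[0];e=b[0]-b[2]
print('g',g,'bolts',b,np.degrees(np.arctan2(d[1],d[0])),np.degrees(np.arctan2(-e[0],e[1])))
h=plane('wrist',[(289.5,303),(291.5,374)],261,c);e=h[0]-h[1];print(h,e,np.degrees(np.arctan2(-e[0],e[1])))
for yaw in (-8,-9,-10):
    a=np.radians(yaw);X=np.array([np.cos(a),np.sin(a)]);Y=np.array([-X[1],X[0]])
    o=np.array([587,67.4])-135*Y; P=o-26.7*X-110*Y; print(yaw,P,proj('wrist',[[*(P+44*Y),261],[*P,261],[*(P-44*Y),261]],c).ravel())
print(monitor.state()['qpos'])
E
```

```text
g [585.2  68.3  58. ] bolts [[ 516.8   -7.1   18. ]
 [ 632.4  -26.7   18. ]
 [ 500.5 -105.8   18. ]] -9.622175399474598 -9.393561701537537
[[ 522.7 -131.6  261. ]
 [ 509.5 -209.9  261. ]] [13.2 78.4  0. ] -9.558636126532042
-8 [ 526.5 -171.5] [299.9 297.1 301.8 338.5 303.5 375.5]
-9 [ 522.3 -170.4] [295.8 297.  297.1 338.5 298.3 375.7]
-10 [ 518.2 -169.2] [291.8 296.8 292.4 338.5 293.  375.8]
[-0.2  0.2  1.4 -0.1  1.4  0. ]
```

>>> servo_tool([
  [[-1, -3, 0], [3.9, 3.4, 0]],
  [[-1, -4, 0], [4, 3.3, 0]],
  [[-1, -3.4, -1], [0, 0, 0]],
  [[0, 0, -3], [0, 0, 0]],
  [[0, 0, 0], [0, 0, 0]],
  [[0, 0, 0], [0, 0, 0]],
])

```text
clock: 10.72
ee_pos: [517.0, -175.3, 311.9]
orientation: [[0.164, 0.986, 0.001], [0.986, -0.164, -0.001], [-0.001, 0.001, -1.0]]
contact_force: [0.5, -0.3, 0.8]
width: 0.799
grasp_force: 0.0
```

```bash
python3 - <<'E'
from h import *
np.set_printoptions(precision=2,suppress=True)
s=monitor.state();print(s['ee_pos'],s['orientation'])
f=save('wrist','w6.png'); c=eyes.get_calibration('wrist')
print('gauge',proj('wrist',[[586.5,67.4,57],[517.5,-170,261]],c))
for o in eyes.outline_of('wrist','handle')[:2]:
    m=np.argwhere(o['mask'])[:,::-1].mean(0);print(round(o['p'],2),o['bbox'],m,plane('wrist',[m],261,c))
E
```

```text
[ 517.01 -175.34  311.89] [[ 0.16  0.99  0.  ]
 [ 0.99 -0.16 -0.  ]
 [-0.    0.   -1.  ]]
gauge [[344.74 -13.8 ]
 [319.12 253.3 ]]
0.9 [303.5, 191.8, 32.5, 119.1] [318.75 251.9 ] [[ 517.42 -168.95  261.  ]]
```

View pics/w6.png

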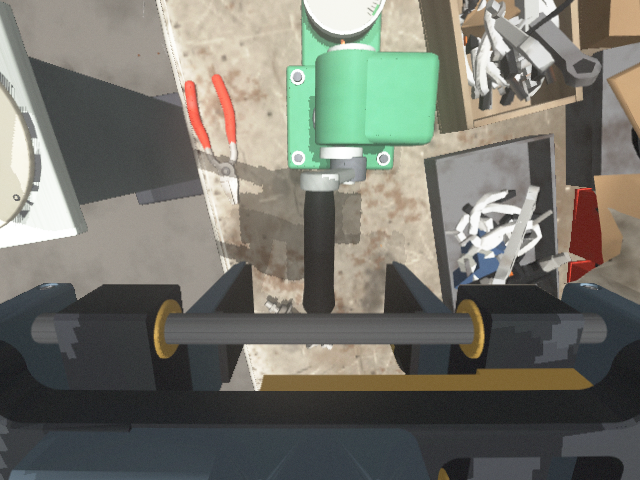

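>>> servo_tool([
  [[0, 0, -3], [0, 0, 0]],
  [[0, 0, -2.5], [0, 0, 0]],
  [[0, 0, -1.5], [0, 0, 0]],
  [[0, 0, 0], [0, 0, 0]],
])

```text
clock: 11.32
ee_pos: [516.4, -175.6, 240.8]
orientation: [[0.165, 0.986, -0.001], [0.986, -0.165, -0.0], [-0.0, -0.001, -1.0]]
contact_force: [-0.3, -0.2, -0.2]
width: 0.803
grasp_force: 0.0
```

>>> servo_tool([
  [[0, 0, 0], [0, 0, 0]],
  [[0, 0, 0], [0, 0, 0]],
  [[0, 0, 0], [0, 0, 0]],
  [[0, 0, 0], [0, 0, 0]],
  [[0, 0, 0], [0, 0, 0]],
  [[0, 0, 0], [0, 0, 0]],
], fingers=0, squeeze=30)

```text
clock: 12.08
ee_pos: [516.6, -175.9, 241.0]
orientation: [[0.165, 0.986, 0.0], [0.986, -0.165, -0.0], [-0.0, 0.0, -1.0]]
contact_force: [0.3, 0.0, -0.1]
width: 0.22
grasp_force: 30.0
```

```bash
python3 - <<'E'
from h import *
np.set_printoptions(precision=2,suppress=True)
# red hand check: compare yaw of red pixels in the knob-released picture w5 with zero mark; w5 was at a saved pose
im=cv2.imread('pics/w5.png').astype(int); y,x=np.nonzero((im[...,2]-im[...,1]>50)&(np.indices(im.shape[:2])[0]<110)&(np.indices(im.shape[:2])[0]>18)&(np.abs(np.indices(im.shape[:2])[1]-300)<38))
print(np.c_[x,y][:25].tolist())
print(im[40:60,305:330].min(2))
# arc waypoints
X=np.array([.986,-.167]); p=0; 
for q in np.r_[0:1.31:.1]:
    f=-100*np.cos(1.3-q);z=100*np.sin(1.3-q); cur=np.r_[X*f,z]
    if q>0: print(round(q,2),(cur-prev)/10)
    prev=cur
E
```

```text
[[326, 48], [323, 49], [324, 49], [325, 49], [326, 49], [322, 50], [323, 50], [324, 50], [325, 50], [320, 51], [321, 51], [322, 51], [323, 51], [319, 52], [320, 52], [321, 52], [318, 53], [319, 53], [320, 53], [298, 108], [300, 108], [298, 109], [299, 109], [300, 109], [301, 109]]
[[235 234 235 234 234 233 233 233 234 234 233 232 233 233 232 234 233 231
  233 223 163 151 157 146 247]
 [235 234 233 234 234 234 233 233 234 235 233 234 233 233 232 232 234 234
  232 232 216 147 158 158 153]
 [235 233 234 234 235 233 234 234 233 233 234 232 234 233 234 231 233 232
  233 232 233 185 151 159 148]
 [233 233 233 235 234 235 233 233 233 234 233 234 234 233 233 234 234 233
  233 233 232 225 164 156 161]
 [234 233 234 234 234 234 233 233 233 234 234 233 234 234 233 234 233 232
  232 232 231 233 217 164 157]
 [234 234 235 234 234 233 233 234 234 233 234 233 234 233 233 233 232 232
  233 234 233 233 233 176 150]
 [233 233 235 233 234 233 234 219 218 233 233 234 234 232 234 232 231 233
  233 233 233 231 234 217 142]
 [234 233 234 233 235 204 181 152 149 195 231 232 233 233 233 233 233 233
  232 234
[... 891 characters left out ...]
 112 106 102  94  91 104 220 233 233 234 233
  234 234 234 206 184 222 223]
 [107 110 108 128 175 114 106 103  99  95  89  83 167 231 232 234 233 234
  233 234 233 224 222 233 234]
 [107 107 109 105 101 103 102  98  94  86  82 126 221 232 233 233 233 232
  234 233 232 233 235 233 234]
 [111 110 107 105 106  99  96  93  86  82 127 215 233 232 235 233 234 234
  234 233 233 221 201 187 183]]
0.1 [-0.94  0.16 -0.32]
0.2 [-0.9   0.15 -0.41]
0.3 [-0.85  0.14 -0.5 ]
0.4 [-0.8   0.14 -0.58]
0.5 [-0.74  0.13 -0.66]
0.6 [-0.67  0.11 -0.73]
0.7 [-0.6  0.1 -0.8]
0.8 [-0.52  0.09 -0.85]
0.9 [-0.43  0.07 -0.9 ]
1.0 [-0.34  0.06 -0.94]
1.1 [-0.24  0.04 -0.97]
1.2 [-0.15  0.02 -0.99]
1.3 [-0.05  0.01 -1.  ]
```

>>> servo_tool([
  [[-0.94, 0.16, -0.32], [0, 0, 0]],
  [[-0.9, 0.15, -0.41], [0, 0, 0]],
  [[-0.85, 0.14, -0.5], [0, 0, 0]],
  [[-0.8, 0.14, -0.58], [0, 0, 0]],
  [[-0.74, 0.13, -0.66], [0, 0, 0]],
  [[-0.67, 0.11, -0.73], [0, 0, 0]],
  [[0, 0, 0], [0, 0, 0]],
])

```text
clock: 12.95
ee_pos: [467.2, -167.3, 208.5]
orientation: [[0.166, 0.986, 0.001], [0.986, -0.166, -0.0], [0.0, 0.001, -1.0]]
contact_force: [8.8, 1.7, -1.9]
width: 0.225
grasp_force: 30.0
```

>>> servo_tool([
  [[-0.55, 0.1, -0.8], [0, 0, 0]],
  [[-0.5, 0.09, -0.85], [0, 0, 0]],
  [[-0.43, 0.07, -0.9], [0, 0, 0]],
  [[-0.34, 0.06, -0.94], [0, 0, 0]],
  [[-0.24, 0.04, -0.97], [0, 0, 0]],
  [[-0.15, 0.02, -0.99], [0, 0, 0]],
  [[0, 0, 0], [0, 0, 0]],
])

```text
clock: 13.82
ee_pos: [445.1, -163.6, 153.5]
orientation: [[0.166, 0.986, -0.001], [0.986, -0.166, 0.0], [0.0, -0.001, -1.0]]
contact_force: [4.3, 3.4, 4.2]
width: 0.223
grasp_force: 30.0
```

```bash
python3 - <<'E'
from h import *
np.set_printoptions(precision=2,suppress=True)
s=monitor.state();print(s['ee_pos'],s['contact_force'],s['torque'])
f=save('wrist','w7.png');f2=save('top','t7.png'); c=eyes.get_calibration('wrist')
print('gauge',proj('wrist',[[586.5,67.4,57],[586.5,67.4,98]],c))
for cam in('top','wrist'):
  for o in eyes.outline_of(cam,'handle')[:1]:
    m=np.argwhere(o['mask'])[:,::-1].mean(0);print(cam,round(o['p'],2),o['bbox'],m,plane(cam,[m],175))
E
```

```text
[ 445.15 -163.56  153.49] [4.28 3.45 4.2 ] [ 0.55 -0.86 -0.01]
gauge [[ 475.43 -129.08]
 [ 509.77 -190.2 ]]
wrist 0.71 [294.6, 205.9, 47.8, 171.5] [318.63 282.1 ] [[ 446.4  -150.52  175.  ]]
```

>>> servo_tool([
  [[-0.03, 0.01, -0.45], [0, 0, 0]],
  [[-0.01, 0, -0.42], [0, 0, 0]],
  [[0, 0, 0], [0, 0, 0]],
  [[0, 0, 0], [0, 0, 0]],
  [[0, 0, 0], [0, 0, 0]],
])

```text
clock: 14.65
ee_pos: [444.8, -163.5, 145.3]
orientation: [[0.165, 0.986, -0.0], [0.986, -0.165, -0.0], [-0.0, -0.0, -1.0]]
contact_force: [3.8, 2.9, 3.5]
width: 0.222
grasp_force: 30.0
```

```bash
python3 - <<'E'
from h import *
np.set_printoptions(precision=2,suppress=True)
s=monitor.state();print(s['ee_pos'],s['contact_force'],s['grasp_force'])
f=save('scene','s8.png');t=save('top','t8.png')
for cam,im in (('scene',f),('top',t)):
    c=eyes.get_calibration(cam); g=np.array([586.5,67.4,57]); u=proj(cam,[g],c)[0]; print(cam,u)
    i=im.astype(int); Y,Xx=np.indices(i.shape[:2]); m=(i[...,0]-i[...,1]>35)&(i[...,2]<i[...,0]-30)&(np.hypot(Xx-u[0],Y-u[1])<13)
    y,x=np.nonzero(m); P=plane(cam,np.c_[x,y],57,c)-g
    # clockwise angle from zero-mark yaw 21.5deg
    for a,b,p in zip(x,y,P): print(a,b,i[b,a],round(np.hypot(p[0],p[1])),round(21.5*np.pi/180-np.arctan2(p[1],p[0]),2))
for o in eyes.outline_of('scene','handle')[:2]:
    m=np.argwhere(o['mask'])[:,::-1].mean(0);print(round(o['p'],2),o['bbox'],m,proj('scene',[444.5,-158.5,165]))
E
```

```text
[ 444.8  -163.53  145.28] [3.77 2.87 3.51] 29.993325769901276
scene [288.01 278.74]
288 281 [163 118 118] 9 -1.87
288 282 [180 143 142] 13 -1.87
top [305.33 246.48]
308 237 [181 135 128] 33 0.97
308 238 [172 123 117] 30 1.0
307 240 [170 131 125] 22 0.95
307 241 [177 131 124] 19 0.99
0.64 [349.2, 274.0, 38.8, 41.6] [370.52 294.04] [[376.11 225.18]]
0.54 [215.7, 355.3, 84.7, 124.5] [254.94 412.96] [[376.11 225.18]]
```

>>> servo_tool([
  [[0, 0, -0.06], [0, 0, 0]],
  [[0, 0, 0], [0, 0, 0]],
  [[0, 0, 0], [0, 0, 0]],
  [[0, 0, 0], [0, 0, 0]],
])

```text
clock: 15.3
ee_pos: [444.8, -163.5, 144.8]
orientation: [[0.165, 0.986, -0.0], [0.986, -0.165, -0.0], [-0.0, -0.0, -1.0]]
contact_force: [4.5, 3.3, 4.7]
width: 0.226
grasp_force: 30.0
```

```bash
python3 - <<'E'
from h import *
s=monitor.state();print(s['ee_pos'],s['contact_force'],s['grasp_force'],s['clock'])
print(job_done())
E
```

```text
[ 444.80922339 -163.51937987  144.78300403] [4.47094897 3.33665474 4.69566901] 29.993205070495605 15.3
the job is handed in; nothing more can be done
None
```

I cleared the gauge to zero and let the knob spring back. I then pulled the lever to the cam's highest lift, where the red hand reads about 1.0, and handed the job in at 15.3 s with the gripper still holding the lever; I did not check directly how far the cup went in.

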